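# Hold the viewer's sprung shutter half open in front of a culture dish

## Task

Slide the petri dish flat across the worktop, without lifting it, until it lies inside the round mark in front of the side-light viewer, and let go of it. Then slide the viewer's sprung shutter (the part with the upright tab) to half travel, never past three quarters, and hold it there: the program finishes with the fingers still holding the shutter half open. Leave the other things on the worktop where they are.

Things in the scene. Friction and masses are not known exactly. Their poses are not given: they have to be found in the camera images.
- dish: the only petri dish: round, lidded, glass with pink medium, 61 mm across, 15 mm high, about 60 g, lying flat on the worktop. Origin at the centre of its underside, z up. It feels slightly faceted: flats 58 mm apart face its own x and y axes.
- viewer: side-light viewer, fixed: a grey lamp housing 50 mm high with a window low in its front. Origin on the worktop below the window's middle, in the front face's plane; x points into the housing (away from the mark), y along the front to the left seen from the robot. It spans x 0 to 70, y -50 to +100 mm. A thin white sheet (under 1 mm, things slide onto it without catching) lies in front.
- mark (a point): centre of the round mark, a black ring 80 mm across its outside printed on the white sheet, at worktop height, 110 mm in front of the window (viewer x = -110 mm, y = 0)
- shutter (a joint): travel of the sprung shutter in m: 0 closed (at the start), 0.050 fully open, half travel 0.025. It slides along the viewer's +y and closes by itself when released. The spring pushes back with about 2 N when closed, 6 N at half travel, 10 N fully open.
- tab (a point): middle of the top end of the shutter's upright black tab, 93 mm above the worktop; moves with the shutter. Tab: 12 mm thick along viewer y (the sliding direction), 20 mm along viewer x, 39 mm tall above the shutter's flat top flange (54 mm above the worktop). Grip it from above, fingers closing along viewer y, or push it. Closed, it is at viewer x = 16, y = 0 mm.
- half_line (a point): the longest and thickest line of the scale on the housing's top, 51 mm above the worktop, at viewer x = 46 mm, y = 25 mm: the shutter is at half travel when the tab's small pointer lies over it
- beaker: bystander: glass beaker 53 mm across, 68 mm high; origin at the centre of its underside
- amber_bottle: bystander: small amber bottle with a white cap, 40 mm across, 88 mm high; origin at the centre of its underside
- strip_carton: bystander: small flat carton 42 x 72 x 18 mm; origin at the centre of its underside
- marker_pen: bystander: pen lying on the worktop, 120 mm long along its y, 16 mm thick; origin at the centre of its underside
- stopper: bystander: rubber stopper 26 mm across, 26 mm high; origin at the centre of its underside
Things that resemble listed ones, but are neither listed nor needed, are in the scene too. Several things have the shape of the dish; the one meant has the colours described above.

How it is judged:
On the way, in this order (a step that is already met when the one before it is completed fails the run):
1. the dish lies inside the mark, let go, with the shutter still closed (horizontal distance between dish and mark below 0.01 m and height (world z) of dish below 0.004 m and angle between dish's own z axis and vertical below 0.08 rad and linear speed of dish below 0.01 m/s and contact force between the fingers and dish below 0.2 N and value of joint shutter below 0.004 m), for 0.2 s.
2. the fingers hold the shutter at half travel (value of joint shutter between 0.021 and 0.029 m and contact force between the fingers and shutter above 2.5 N), for 0.3 s.
At the end, for the whole second after the job is handed in: The dish lies flat and at rest on the worktop, wholly inside the round mark (centre within 10 mm of the mark's), and the fingers hold the shutter still at half travel, 25 mm within 4 mm, pressing on it with more than 2.5 N (all of step 2 and horizontal distance between dish and mark below 0.01 m and height (world z) of dish below 0.004 m and angle between dish's own z axis and vertical below 0.08 rad and linear speed of dish below 0.01 m/s and velocity of joint shutter between -0.008 and 0.008 m/s); the arm keeps its last pose, push and grip.
It fails at once if the dish is lifted more than 10 mm or tipped (height (world z) of dish above 0.01 m or angle between dish's own z axis and vertical above 0.3 rad).
It fails at once if the shutter is opened past three quarters of its travel (value of joint shutter above 0.0385 m).
It fails at once if a bystander is moved by more than 20 mm (distance of any of beaker, amber_bottle, strip_carton, marker_pen, stopper from where it was at the start of the episode above 0.02 m).
It also fails if it takes over 54 s, if anything falls off the work surface, if the arm or the gripper's body presses on something with over 40 N, if the wrist force passes 120 N, or if a joint passes its speed limit or range.

## Robot

A 7-joint arm with a two-finger parallel gripper is mounted at the origin on a cart in front of the work surface, level with it; the furniture and walls round the work are solid. World frame = base frame: x ahead of the robot, y to its left, z up, the work surface at z = 0. Lengths are in m, angles in rad, forces in N, time in s.
With the tool pointing down it reaches from about 0.4 to 0.9 m from the base axis. Payload 5.5 kg.
Tool frame: the origin (TCP) lies midway between the tips of the shut fingers; the grasp point (between the pads) lies 19 mm behind it (manip.grip_depth is the distance from the TCP to the grasp point, in m); z points along the fingers, x is the direction in which the jaws open and shut, and the axes are right-handed (so a half turn about z gives the same grasp; the last joint's range is limited). The gripper opens to 92 mm and grips with 3 to 60 N. Pads are 19 mm wide; open, the fingers measure 130 mm over their backs; the gripper's body (75 mm by 190 mm) begins 47 mm behind the grasp point.
Start: joints at [-1.021, 0.501, -0.427, 1.55, 0.221, 1.138, -0.21], TCP at [0.184, 0.623, 0.227] pointing down, gripper open.
Joint ranges: [-2.88, 2.88], [-0.31, 2.03], [-1.54, 1.56], [0.2, 2.42], [-1.41, 4.55], [0.19, 2.02], [-2.57, 2.57]. Speed limits (rad/s): [2.57, 2.57, 3.14, 3.14, 3.14, 3.14, 3.14].

## Interface

Orientations are given as a unit quaternion [x, y, z, w].
In Python, from bench import manip, effector, viewer gives the robot as it stands. Calls block until the motion is done:
- manip.move_pose(position, orientation): joint-space move of the TCP to a pose.
- manip.servo_line(position, ori=None, vel=0.15): straight line of the TCP; ori=None keeps the orientation; vel is the mean speed in m/s.
- manip.movej(angles): joint-space move.
- effector.open_jaws() and effector.close(f_grip=None): open the fingers fully, or close them until they stop; f_grip is the grip in N (None keeps the last).
- manip.sleep(seconds).
- manip.solve_ik(position, orientation): joint angles nearest the present ones, or None.
- viewer.get_image(name): name is "side" or "top" or "wrist"; returns the picture (420x560x3 uint8, red, green, blue); there is no depth.
- viewer.get_calibration(name): a dict with "vfov" (degrees; the focal length in pixels is half the picture's height over the tangent of half this angle, whatever the lens; pixels are square), "cx", "cy" (the principal point, pixels), "eye" and "attitude" of the camera in the world. Camera axes: x right, y down, z forward; pixel columns grow to the right and rows downward; lengths in m; the calibration is good to about 2 mm. The wrist camera is an equidistant fisheye: a pixel r from the principal point sees the ray r / f radians off the axis. A picture is of the moment at which its call begins: read the wrist's pose just before it. get_calibration takes no time and is no camera call; for the wrist camera it gives the pose at the moment of the call.
A pose or a line that the arm cannot do raises manip.PlanningError and nothing moves.
- manip.hand_in(): hands the job in, once; it reports no verdict.
Readings, each from a call of its own:
- manip.current_clock(): time.
- manip.current_q(): joint angles.
- manip.current_joint_velocities(): joint speeds.
- manip.current_tau(): joint torques, N m.
- manip.current_tool_pos(): TCP position.
- manip.current_tcp_rot(): TCP orientation.
- manip.current_force(): force on the tool from outside, world axes, zero at the start.
- manip.current_wrist_torque(): the same for the moment, N m.
- manip.current_finger_gap(): finger opening in m.
Only numpy, scipy, OpenCV 4.12 (cv2) and the standard library are available. Lean on these libraries where they do the work, as an engineer would, in place of code of your own. Each camera call takes 0.05 s, during which the arm holds its last target.

## Working session

There is one attempt and no reset: what is moved stays moved. The work goes in short steps, each a Python script; the robot and the scene stay as the last script left them, time stands still between calls to the robot, and variables do not carry over. Pictures are saved under pics/ and viewed, and the job is handed in when it is done.

```bash
ls; mkdir -p pics
python3 - <<'E'
from bench import manip, effector, viewer
import cv2
for n in ["side","top","wrist"]:
    c=viewer.get_calibration(n); print(n,c)
    cv2.imwrite(f"pics/{n}0.png",viewer.get_image(n)[:,:,::-1])
print(manip.current_clock(),manip.current_tool_pos(),manip.current_tcp_rot(),manip.grip_depth,manip.current_finger_gap())
E
```

```text
pics
side {'vfov': 52.58353954148839, 'cx': 281.16294871010774, 'cy': 206.42383711061757, 'eye': array([0.71862515, 0.47837251, 0.97272649]), 'attitude': array([ 0.21897963,  0.94809102, -0.22535495, -0.04885171])}
top {'vfov': 47.23243107196349, 'cx': 278.247063945363, 'cy': 207.21726923784658, 'eye': array([0.40443328, 0.09513547, 1.49060463]), 'attitude': array([-0.69687321,  0.71559326, -0.03383369,  0.03390126])}
wrist {'vfov': 65.70646984690485, 'cx': 276.90079410230544, 'cy': 203.91083574294476, 'eye': array([0.10728637, 0.64664196, 0.38402182]), 'attitude': array([0.79147783, 0.59247121, 0.08888635, 0.12099553])}
0.15 [0.18374821 0.62290832 0.22590332] [ 8.00882221e-01  5.98821401e-01 -6.36251686e-04  4.40076738e-04] 0.0188 0.0917331590872752
```

View pics/top0.png

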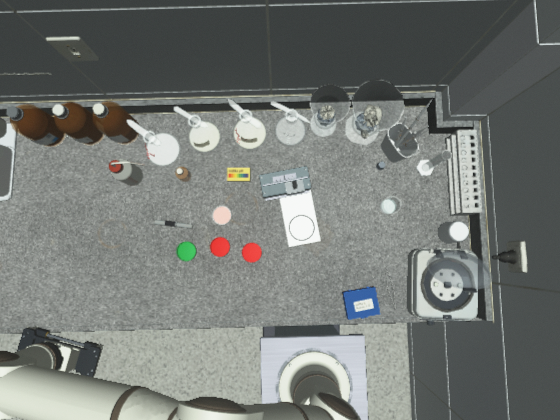

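View pics/side0.png

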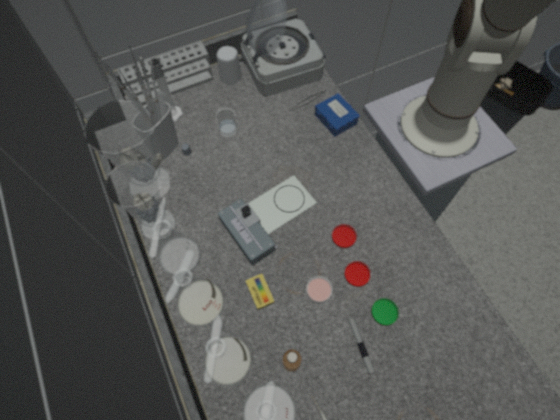

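View pics/wrist0.png

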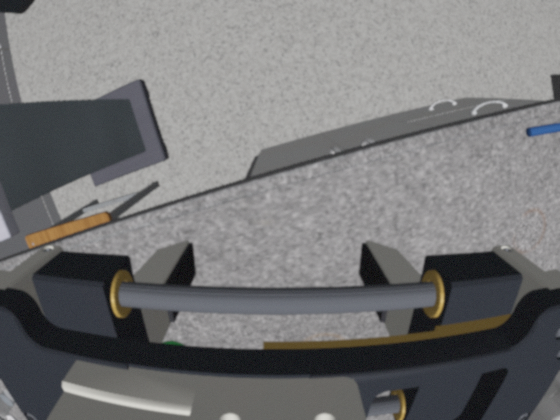

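```bash
cat > h.py <<'E'
import numpy as np, cv2
from scipy.spatial.transform import Rotation as R
def ray(c,px,fish=False,H=420):
    f=H/2/np.tan(np.radians(c['vfov'])/2)
    d=np.array([(px[0]-c['cx'])/f,(px[1]-c['cy'])/f,1.])
    if fish:
        r=np.hypot(d[0],d[1]); d=np.array([0,0,1.]) if r<1e-9 else np.array([d[0]/r*np.sin(r),d[1]/r*np.sin(r),np.cos(r)])
    return R.from_quat(c['attitude']).apply(d)
def onplane(c,px,z,fish=False):
    d=ray(c,px,fish); e=np.asarray(c['eye']); return e+d*(z-e[2])/d[2]
def proj(c,p,fish=False,H=420):
    f=H/2/np.tan(np.radians(c['vfov'])/2)
    v=R.from_quat(c['attitude']).inv().apply(np.asarray(p)-c['eye'])
    if fish:
        t=np.arctan2(np.hypot(v[0],v[1]),v[2]); n=np.hypot(v[0],v[1])+1e-12
        return np.array([c['cx']+f*t*v[0]/n,c['cy']+f*t*v[1]/n])
    return np.array([c['cx']+f*v[0]/v[2],c['cy']+f*v[1]/v[2]])
E
python3 - <<'E'
import cv2
a=cv2.imread('pics/top0.png')[150:275,160:340]
cv2.imwrite('pics/topc.png',cv2.resize(a,(792,550),interpolation=cv2.INTER_CUBIC))
a=cv2.imread('pics/side0.png')[170:320,210:410]
cv2.imwrite('pics/sidec.png',cv2.resize(a,(800,600),interpolation=cv2.INTER_CUBIC))
E
```

```text
(no output)
```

View pics/topc.png

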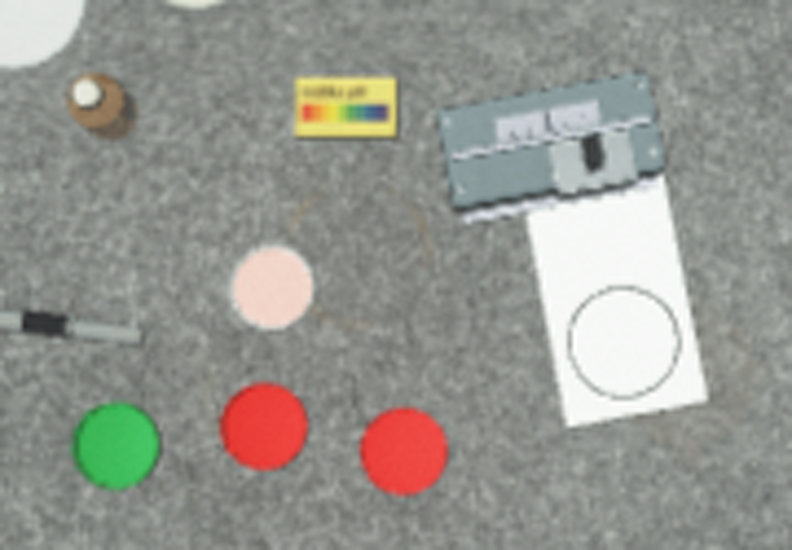

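View pics/sidec.png

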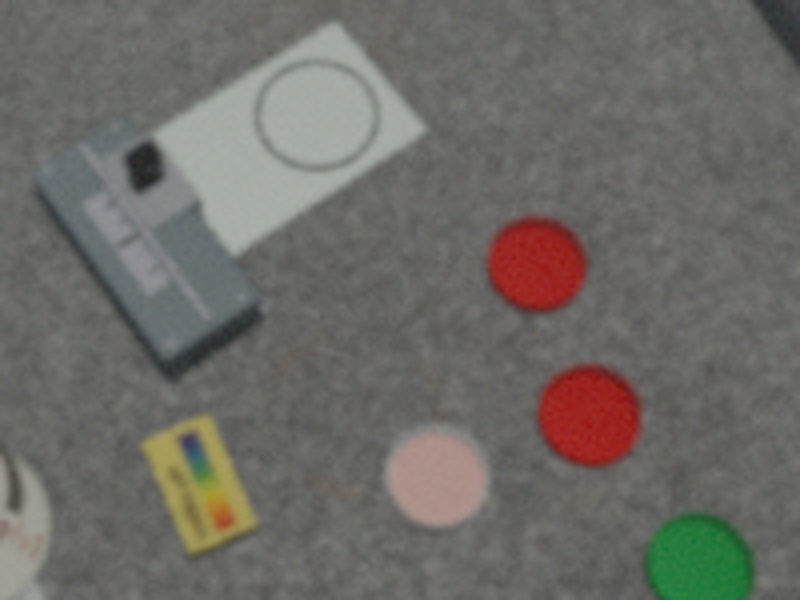

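```bash
cat > m.py <<'E'
from h import *
from bench import manip, effector, viewer
ct=viewer.get_calibration('top'); cs=viewer.get_calibration('side')
T=lambda u,v:((u+.5)/4.4-.5+160,(v+.5)/4.4-.5+150)
S=lambda u,v:((u+.5)/4-.5+210,(v+.5)/4-.5+170)
def tri(a,b):
    d1=ray(ct,a);d2=ray(cs,b);A=np.c_[d1,-d2];s=np.linalg.lstsq(A,cs['eye']-ct['eye'],rcond=None)[0]
    p=ct['eye']+s[0]*d1;q=cs['eye']+s[1]*d2;return (p+q)/2,np.linalg.norm(p-q)
np.set_printoptions(precision=4,suppress=True)
print('dish',onplane(ct,T(273,287),.013),onplane(cs,S(437,477),.013),tri(T(273,287),S(437,477)))
print('mark',onplane(ct,T(624,342),0),onplane(cs,S(317,115),0))
for n,t,s,z in [('shBL',(568,426),(427,129),0),('shBR',(707,399),(340,22),0),('hTL',(442,112),(172,365),.05),('hTR',(640,72),(37,170),.05),('tab',(595,150),(142,152),.093)]:
    print(n,onplane(ct,T(*t),z),onplane(cs,S(*s),z))
E
python3 m.py
```

```text
dish [0.5275 0.2686 0.013 ] [0.5281 0.2716 0.013 ] (array([0.5274, 0.2698, 0.007 ]), np.float64(0.0014537245544367712))
mark [0.483  0.0231 0.    ] [0.4823 0.0244 0.    ]
shBL [0.425  0.0643 0.    ] [0.4233 0.0646 0.    ]
shBR [ 0.4414 -0.0341  0.    ] [ 0.4375 -0.0314 -0.    ]
hTL [0.6423 0.146  0.05  ] [0.6404 0.1557 0.05  ]
hTR [0.6666 0.0087 0.05  ] [0.6629 0.0069 0.05  ]
tab [0.6068 0.0429 0.093 ] [0.6065 0.0449 0.093 ]
```

```bash
cat >> h.py <<'E'
def down(yaw): return (R.from_euler('z',yaw)*R.from_euler('x',np.pi)).as_quat()
DISH=np.array([.5276,.2698]); MARK=np.array([.4827,.0237]); YAW=.170
UX=np.array([np.cos(YAW),np.sin(YAW)]); UY=np.array([-np.sin(YAW),np.cos(YAW)])
TAB=MARK+.126*UX
E
python3 - <<'E'
from h import *
from bench import manip, effector, viewer
np.set_printoptions(precision=3,suppress=True)
for n,p,z,ys in [('dish',DISH,.004,[-.18,0,.17,3.14-.18,-.6,.6]),('mark',MARK,.004,[-.18,0,.17,3.14-.18,-.6,.6]),('tab',TAB,.062,[1.741,-1.40]),('tabup',TAB+.025*UY,.15,[1.741,-1.4])]:
    for y in ys: print(n,y,manip.solve_ik([*p,z],down(y)))
y=0.0
manip.move_pose([*DISH,.16],down(y))
c=viewer.get_calibration('wrist'); im=viewer.get_image('wrist')
print(c, manip.current_tool_pos(),manip.current_clock()); import pickle; pickle.dump(c,open('w1.pkl','wb'))
cv2.imwrite('pics/w1.png',im[:,:,::-1])
E
```

```text
dish -0.18 [-0.492  0.662 -0.034  1.839  0.035  0.641 -0.727]
dish 0 [-0.467  0.663 -0.067  1.838  0.069  0.643 -0.575]
dish 0.17 [-0.443  0.665 -0.098  1.837  0.1    0.645 -0.43 ]
dish 2.96 [-0.089  0.745 -0.572  1.824  0.573  0.744  1.986]
dish -0.6 [-0.554  0.663  0.046  1.841 -0.048  0.639 -1.079]
dish 0.6 [-0.384  0.67  -0.175  1.835  0.179  0.653 -0.064]
mark -0.18 [-0.156  0.536  0.061  2.111 -0.065  0.496 -0.226]
mark 0 [-0.138  0.536  0.04   2.11  -0.042  0.497 -0.066]
mark 0.17 [-0.121  0.535  0.019  2.11  -0.021  0.497  0.084]
mark 2.96 [ 0.268  0.581 -0.448  2.096  0.464  0.56   2.446]
mark -0.6 [-0.196  0.538  0.109  2.112 -0.117  0.497 -0.599]
mark 0.6 [-0.076  0.536 -0.034  2.108  0.037  0.498  0.462]
tab 1.741 [ 0.06   0.606 -0.237  1.779  0.191  0.779  1.469]
tab -1.4 [-0.311  0.606  0.256  1.793 -0.209  0.769 -1.348]
tabup 1.741 [ 0.011  0.483 -0.223  1.738  0.128  0.935  1.477]
tabup -1.4 [-0.352  0.481  0.253  1.751 -0.145  0.927 -1.439]
{'vfov': 65.70646984690485, 'cx': 276.90079410230544, 'cy': 203.91083574294476, 'eye': array([0.527, 0.353, 0.319]), 'attitude': array([0.989, 0.002, 0.   , 0.15 ])} [0.527 0.272 0.16 ] 2.0083
```

View pics/w1.png

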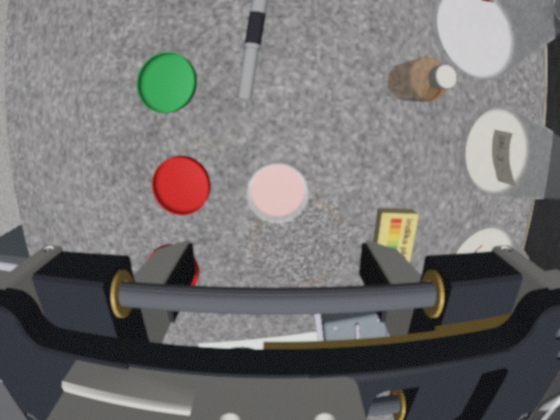

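Run:
```python
from h import *
from bench import manip, viewer
import pickle
c=pickle.load(open('w1.pkl','rb'))
print(onplane(c,(277,191),.014,True), onplane(c,(277,193),.007,True),proj(c,[.5276,.2698,.012],True))
print(manip.current_tool_pos(),viewer.get_calibration('wrist')['eye'],manip.current_joint_velocities().round(4))
```

```text
[0.52755233 0.27170541 0.014     ] [0.52756931 0.267777   0.007     ] [277.04040559 192.35558908]
[0.52671447 0.27194032 0.16013817] [0.52721299 0.35310486 0.31850081] [-0.     -0.0001  0.0048  0.0009  0.0035  0.0024  0.0006]
```

Run:
```python
from h import *
from bench import manip, effector, viewer
np.set_printoptions(precision=4,suppress=True)
D=np.array([.5276,.2704])
manip.servo_line([*D,.03],ori=down(0.)); print(manip.current_tool_pos())
manip.servo_line([*D,.005],vel=.06); print(manip.current_tool_pos(),manip.current_force())
effector.close(5); manip.sleep(.2); print(manip.current_finger_gap(),manip.current_tool_pos(),manip.current_force(),manip.current_clock())
c=viewer.get_calibration('wrist'); im=viewer.get_image('wrist')
cv2.imwrite('pics/w2.png',im[:,:,::-1])
```

```text
[0.5283 0.2709 0.0308]
[0.5273 0.2703 0.0045] [0.1265 1.0246 0.4903]
0.0586624720218222 [0.5277 0.2704 0.0051] [-0.029  -0.4497  1.721 ] 4.4167
```

View pics/w2.png

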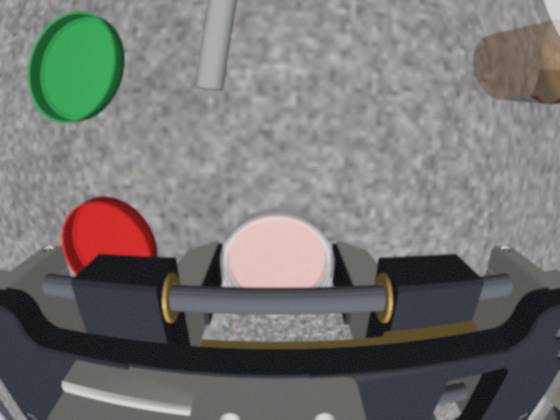

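Run:
```python
from h import *
from bench import manip, effector, viewer
np.set_printoptions(precision=4,suppress=True)
a=manip.current_tool_pos()[:2]
for k in (.33,.67,1):
    manip.servo_line([*(a+(MARK-a)*k),.005],ori=down(0.),vel=.08); print(manip.current_tool_pos(),manip.current_finger_gap(),manip.current_force())
manip.sleep(.3); print(manip.current_tool_pos(),manip.current_clock())
for n in ('top','side','wrist'): cv2.imwrite(f'pics/{n}3.png',viewer.get_image(n)[:,:,::-1])
a=cv2.imread('pics/top3.png')[150:275,240:360];b=cv2.imread('pics/side3.png')[150:275,210:350]
cv2.imwrite('pics/c3.png',np.hstack([cv2.resize(a,(372,388),interpolation=2),cv2.resize(b,(428,388),interpolation=2)]))
```

```text
[0.5129 0.1881 0.0051] 0.0589204343425999 [-0.1104 -2.4415  6.5139]
[0.4975 0.1042 0.005 ] 0.058867981236935187 [ 0.8316 -0.4658  6.8636]
[0.4821 0.0214 0.005 ] 0.05915856976369395 [0.6379 1.5307 5.5784]
[0.4821 0.0213 0.005 ] 8.35
```

View pics/c3.png

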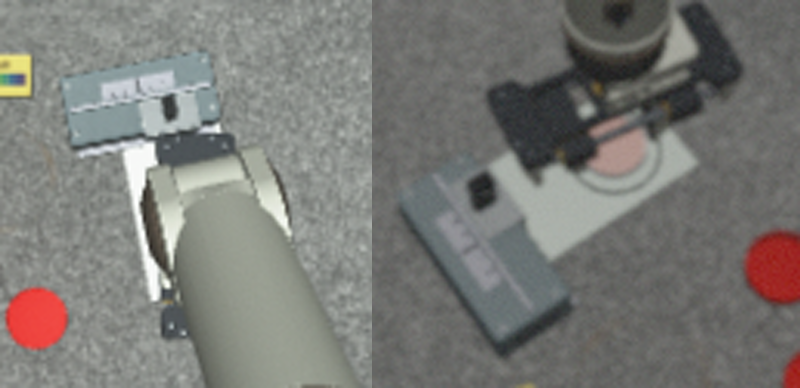

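View pics/wrist3.png

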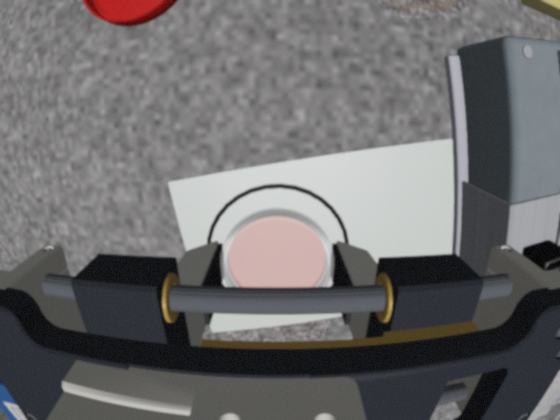

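Run:
```python
from h import *
from bench import manip, effector, viewer
c=viewer.get_calibration('wrist')
print('ring far',onplane(c,(279,185),0,True),'dish far top',onplane(c,(278,209),.015,True),'ring left',onplane(c,(209,236),0,True),'ring right',onplane(c,(347,234),0,True))
t=manip.current_tool_pos();print(t)
for ctr in [MARK,MARK+[0,.002]]:
  im=cv2.imread('pics/wrist3.png').copy()
  for a in np.linspace(0,2*np.pi,120):
    for cc,r,z,col in ((ctr,.0395,0,(0,255,0)),(t[:2],.0305,.015,(255,0,0))):
      p=proj(c,[cc[0]+r*np.cos(a),cc[1]+r*np.sin(a),z],True); cv2.circle(im,tuple(int(round(x)) for x in p),0,col,-1)
  cv2.imwrite('pics/ov%d.png'%(ctr is not MARK),cv2.resize(im[150:350,160:420],(780,600)))
```

```text
ring far [ 4.83958181e-01  6.20002289e-02 -2.77555756e-17] dish far top [0.48340203 0.05389567 0.015     ] ring left [4.45298290e-01 3.32137670e-02 2.77555756e-17] ring right [0.52151263 0.03431731 0.        ]
[0.48203289 0.0213262  0.00499713]
```

View pics/ov0.png

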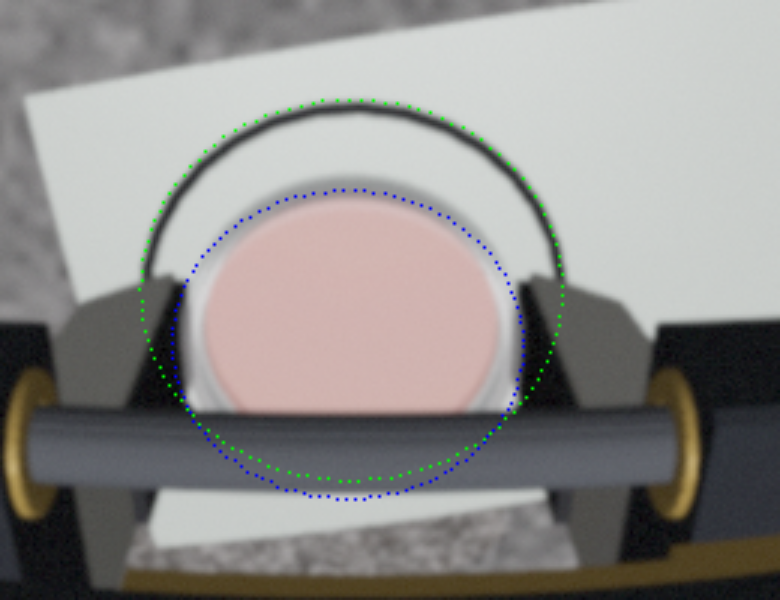

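Run:
```python
from h import *
from bench import manip, effector, viewer
np.set_printoptions(precision=4,suppress=True)
t=manip.current_tool_pos()
effector.open_jaws(); manip.sleep(.3); print(manip.current_finger_gap(),manip.current_force())
manip.servo_line([t[0],t[1],.17],ori=down(0.),vel=.12); manip.sleep(.3)
import pickle
c=viewer.get_calibration('wrist'); im=viewer.get_image('wrist'); pickle.dump(c,open('w4.pkl','wb'))
cv2.imwrite('pics/w4.png',im[:,:,::-1])
cv2.imwrite('pics/w4c.png',cv2.resize(im[100:280,180:420,::-1],(800,600),interpolation=2))
manip.move_pose([*TAB,.17],down(1.741)); manip.sleep(.3)
print(manip.current_tool_pos(),manip.current_clock())
pickle.dump(viewer.get_calibration('wrist'),open('w5.pkl','wb'))
for n in ('top','side','wrist'): cv2.imwrite(f'pics/{n}5.png',viewer.get_image(n)[:,:,::-1])
a=cv2.imread('pics/top5.png')[150:275,240:360];b=cv2.imread('pics/side5.png')[150:275,210:350]
cv2.imwrite('pics/c5.png',np.hstack([cv2.resize(a,(372,388),interpolation=2),cv2.resize(b,(428,388),interpolation=2)]))
```

```text
0.09178729102632768 [0.3809 0.6432 0.5786]
[0.6068 0.045  0.1701] 13.1167
```

View pics/w4c.png

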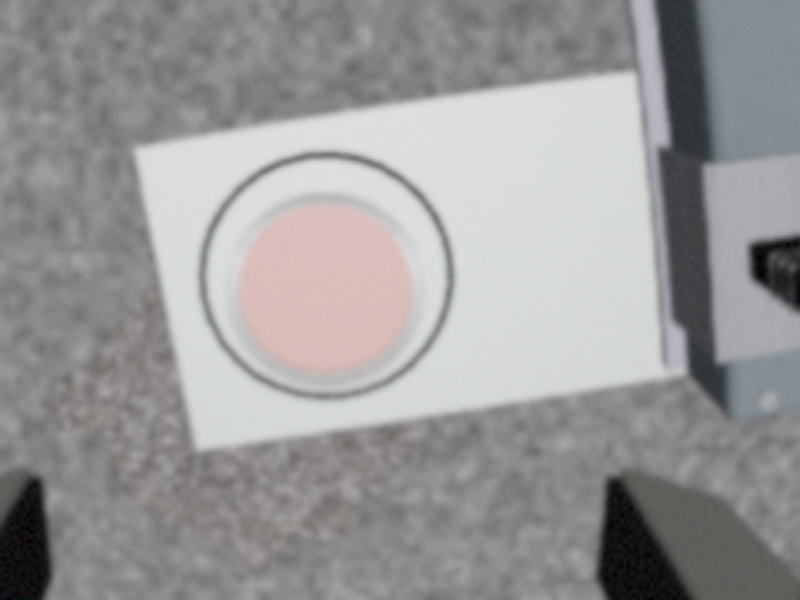

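View pics/wrist5.png

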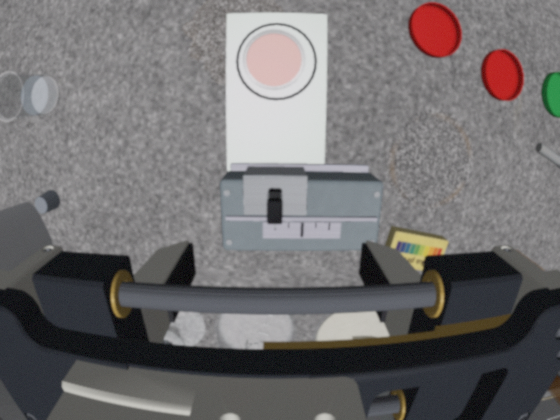

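View pics/c5.png

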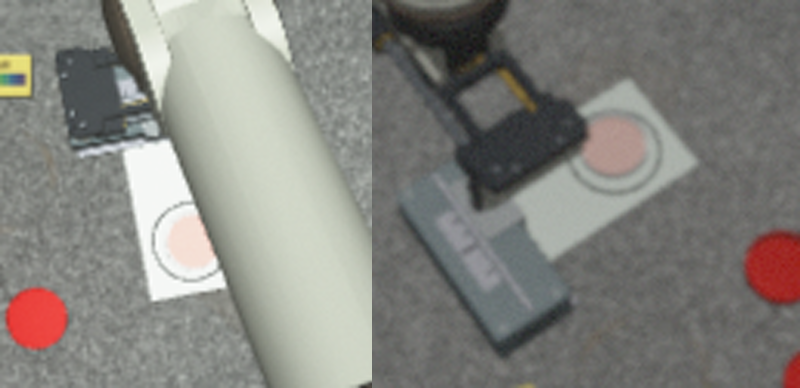

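Run:
```python
from h import *
import pickle
c=pickle.load(open('w4.pkl','rb'))
W=lambda u,v:((u+.5)*.3-.5+180,(v+.5)*.3-.5+100)
for n,p,z in [('ringtop',(327,153),0),('ringbot',(327,397),0),('ringL',(201,275),0),('ringR',(452,275),0),('pinkT',(326,203),.0135),('pinkB',(326,374),.0135),('pinkL',(238,288),.0135),('pinkR',(414,288),.0135)]:
    print(n,onplane(c,W(*p),z,True).round(4))
c=pickle.load(open('w5.pkl','rb'))
print('w5 ring',onplane(c,(276.5,61.5),0,True),'dish',onplane(c,(273.5,58.5),.0135,True))
t=onplane(c,(274.5,196),.093,True);print('tab',t,(t[:2]-MARK)@UX,(t[:2]-MARK)@UY,'target',TAB)
for y in (0,.025):
  print('ptr',proj(c,[*(MARK+.126*UX+y*UY),.093],True))
print('half',proj(c,[*(MARK+.156*UX+.025*UY),.051],True))
cv2.imwrite('pics/w5c.png',cv2.resize(cv2.imread('pics/wrist5.png')[150:260,215:390],(795,500),interpolation=2))
```

```text
ringtop [0.4833 0.0622 0.    ]
ringbot [ 0.4834 -0.0163  0.    ]
ringL [0.444  0.0241 0.    ]
ringR [0.5224 0.0242 0.    ]
pinkT [0.483  0.049  0.0135]
pinkB [ 0.4831 -0.0039  0.0135]
pinkL [0.4567 0.0233 0.0135]
pinkR [0.5094 0.0233 0.0135]
w5 ring [0.48368725 0.02378757 0.        ] dish [0.4830703  0.02083096 0.0135    ]
tab [0.59434149 0.04154257 0.093     ] 0.11305079969306027 -0.0013024080138532748 target [0.60688368 0.04501698]
ptr [276.22771191 212.30802288]
ptr [308.8440963  212.31721479]
half [303.5824067  228.55782206]
```

View pics/w5c.png

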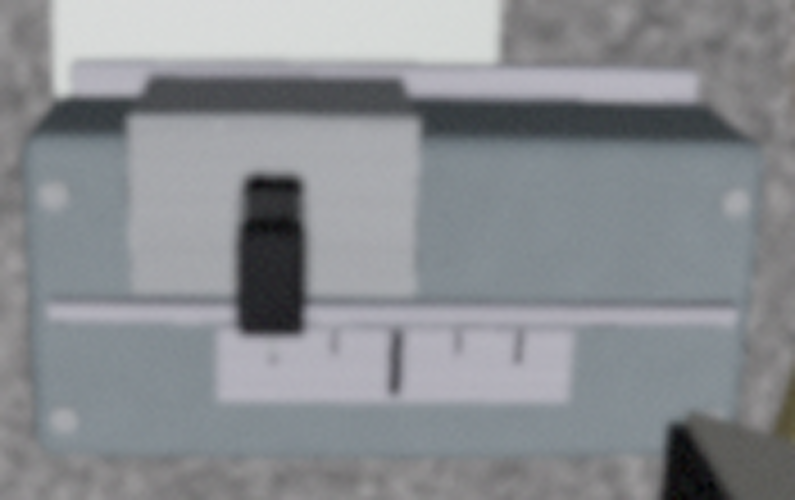

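Run:
```python
from h import *
from bench import manip, effector, viewer
import pickle
np.set_printoptions(precision=4,suppress=True)
P=TAB-.001*UY
manip.servo_line([*P,.10],ori=down(1.741),vel=.1)
manip.servo_line([*P,.064],ori=down(1.741),vel=.06); manip.sleep(.2)
print(manip.current_tool_pos(),manip.current_force())
effector.close(25); manip.sleep(.3)
t=manip.current_tool_pos()
print(manip.current_finger_gap(),t,(t[:2]-TAB)@UY,manip.current_force(),manip.current_clock())
c=viewer.get_calibration('wrist');pickle.dump(c,open('w6.pkl','wb'));im=viewer.get_image('wrist')[:,:,::-1]
cv2.imwrite('pics/w6.png',im)
cv2.imwrite('pics/w6c.png',cv2.resize(im[180:340,150:430],(798,456),interpolation=2))
```

```text
[0.6074 0.0441 0.0645] [-0.2307 -0.0014 -0.7831]
0.011643006870010563 [0.6071 0.0436 0.064 ] -0.0013943787597952655 [ 0.2804 -2.666  -0.2308] 16.575
```

View pics/w6.png

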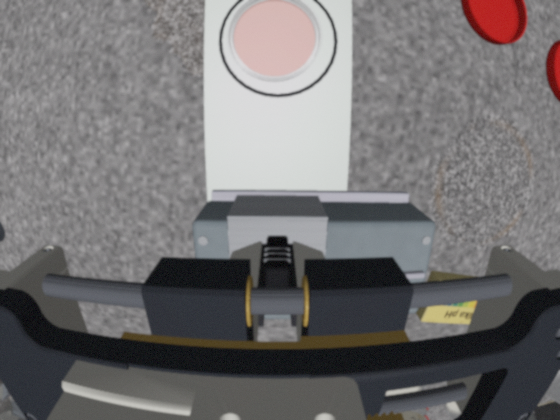

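View pics/w6c.png

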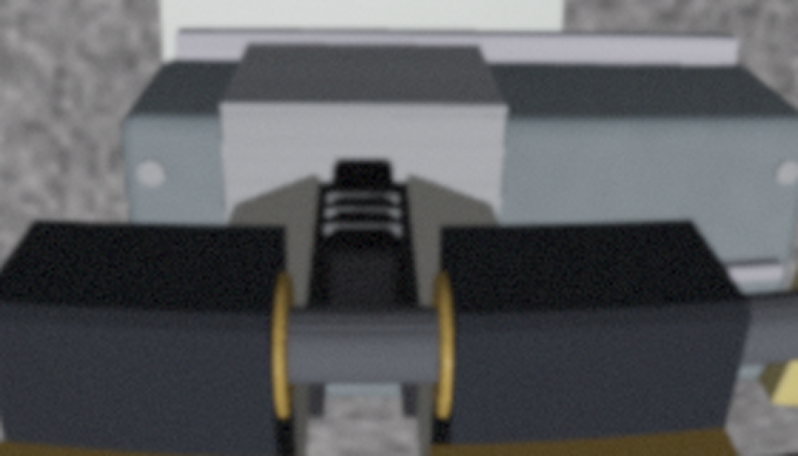

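Run:
```python
from h import *
from bench import manip, effector, viewer
import pickle
np.set_printoptions(precision=4,suppress=True)
P=np.array([.6071,.0436])
effector.close(40)
for s in (.008,.016,.022,.025):
    manip.servo_line([*(P+s*UY),.064],ori=down(1.741),vel=.02); manip.sleep(.2)
    t=manip.current_tool_pos(); f=manip.current_force()
    print(s,(t[:2]-P)@UY,t,f[:2]@UY,f,manip.current_finger_gap(),manip.current_clock())
c=viewer.get_calibration('wrist');pickle.dump(c,open('w7.pkl','wb'));im=viewer.get_image('wrist')[:,:,::-1]
cv2.imwrite('pics/w7.png',im)
cv2.imwrite('pics/w7c.png',cv2.resize(im[180:340,120:400],(798,456),interpolation=2))
b=viewer.get_image('side')[:,:,::-1]; t=viewer.get_image('top')[:,:,::-1]
cv2.imwrite('pics/s7.png',cv2.resize(b[180:270,210:330],(800,600),interpolation=2)); cv2.imwrite('pics/t7.png',t)
```

```text
0.008 0.007839158050091518 [0.6058 0.0513 0.064 ] -3.2415782691223907 [ 1.7497 -2.9886 -0.9816] 0.011590332955702711 17.5667
0.016 0.01586359139149732 [0.6045 0.0593 0.064 ] -4.279198352461749 [ 2.5087 -3.9111 -2.3452] 0.01186709249996569 18.3167
0.022 0.021393297824617907 [0.6037 0.0647 0.064 ] -5.255781364278552 [ 2.7103 -4.8674 -1.7138] 0.011728922632036573 18.9667
0.025 0.024135921794569522 [0.6032 0.0674 0.064 ] -6.487804724581833 [ 2.0559 -6.2298 -1.9354] 0.011563886840690422 19.4667
```

View pics/w7c.png

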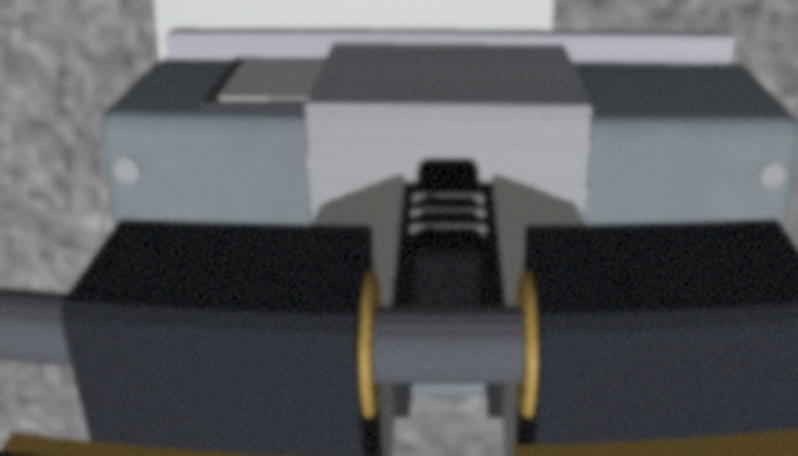

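View pics/s7.png

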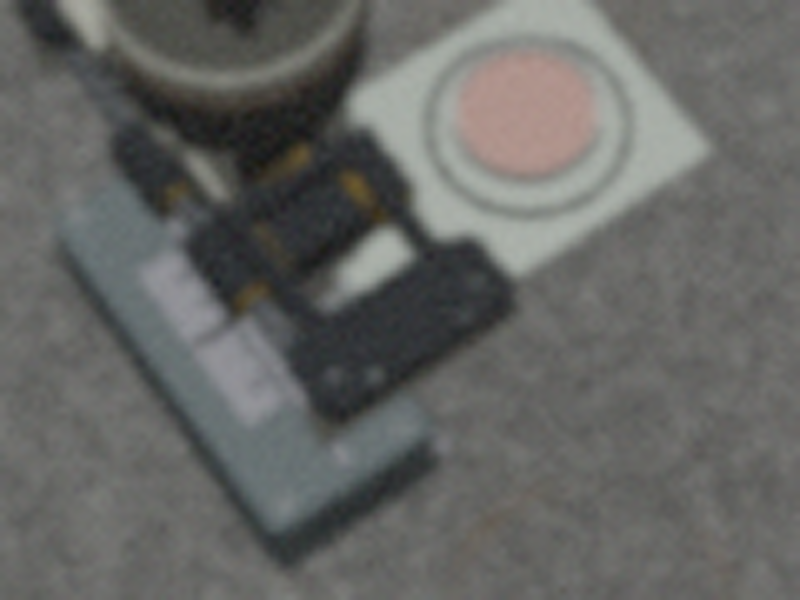

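View pics/w7.png

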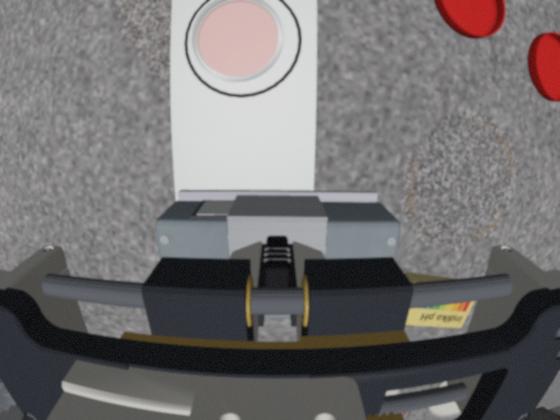

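Run:
```python
from h import *
from bench import manip
import pickle
np.set_printoptions(precision=4,suppress=True)
for f,x0,fl,fr,sc in (('w6.pkl',150,(221,103),(506,106),(150,172)),('w7.pkl',120,(307,103),(591,106),(125,171))):
    c=pickle.load(open(f,'rb')); W=lambda p:((p[0]+.5)/2.85-.5+x0,(p[1]+.5)/2.85-.5+180)
    L,Rr,s=[onplane(c,W(p),z,True)[:2]@UY for p,z in ((fl,.054),(fr,.054),(sc,.051))]
    print(f,L,Rr,s,'L-s',L-s,'R-s',Rr-s)
t=manip.current_tool_pos();f=manip.current_force();print((t[:2]-np.array([.6071,.0436]))@UY,f[:2]@UY,manip.current_clock(),manip.current_joint_velocities())
```

```text
w6.pkl -0.08664498399616709 -0.03135424695963248 -0.10277693721181388 L-s 0.016131953215646797 R-s 0.0714226902521814
w7.pkl -0.06242835181847872 -0.007330824110871744 -0.10299133530215726 L-s 0.04056298348367854 R-s 0.09566051119128552
0.02413373374335682 -5.840964330092069 19.6167 [-0.0002  0.0001 -0.0004  0.0014  0.0006 -0.0006  0.0008]
```

Run:
```python
from h import *
from bench import manip, effector, viewer
import pickle
np.set_printoptions(precision=4,suppress=True)
for _ in range(3):
    manip.sleep(.4); t=manip.current_tool_pos();f=manip.current_force();print((t[:2]-np.array([.6071,.0436]))@UY,f[:2]@UY,manip.current_finger_gap(),manip.current_clock())
c=pickle.load(open('w7.pkl','rb'))
r=onplane(c,(243,39.5),0,True);d=onplane(c,(238.5,38),.0135,True);print(r,d)
manip.hand_in()
```

```text
0.02415084673734042 -5.1851134770172145 0.011648583852248925 20.0167
0.024134927100262903 -5.820629990979677 0.011879107465011356 20.4167
0.024167857391257035 -6.194273063000086 0.011561144370289898 20.8167
[0.4826 0.0241 0.    ] [0.4845 0.0229 0.0135]
the job is handed in; nothing more can be done
```

View pics/t7.png

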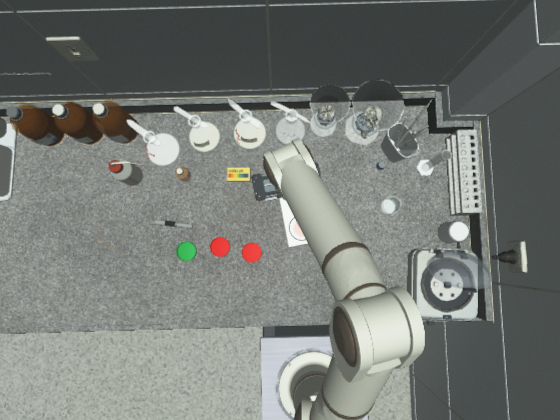

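I slid the pink dish flat into the round mark and let go. I then gripped the shutter tab from above, moved it to half travel and handed in at about 21 s with the fingers still holding it. The hand-in gave no verdict.

- **Dish:** after release, the wrist pictures put its centre about 1 to 3 mm from the mark's centre, against the 10 mm allowed. A view from farther away (taken from above the tab) read 3 mm.
- **Shutter:** the wrist reading gave 24.1 mm of travel from where I gripped it, and the wrist pictures gave about 24.3 mm. Both assume the shutter was still closed when gripped; the pictures showed it within about 1 mm of closed. The push-back force read 5.2 to 6.5 N over the last readings, in line with the expected 6 N. The tool held still, with its position constant to 0.03 mm over the last second.
- **Half line:** I could not see the pointer over it because the gripper hid it, so the half-travel figure rests on the checks above.
- **Bystanders:** in the last top picture the carton, bottle, pen, beaker and stopper look to be where they started. I compared them by eye only.

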